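# Put the dry brush and scraper back in their shaped tray

## Task

The flat brush and the scraper are dry: take each off the sloping drying rack and lay it in the tray compartment cut to its own outline, same side up as on the rack, so that the whole tool lies flat on the compartment's floor. Set them down rather than dropping them, and leave the jar, the tape roll and the bowl where they stand.

Things in the scene. Friction and masses are not known exactly. Their poses are not given: they have to be found in the camera images.
- brush: flat paint brush, dark wood handle, steel ferrule; 195 mm long, 70 g. Origin: on its flat underside's centre line, near the balance point; x towards the bristles, z out of the upper face. Handle x -95 to 32, 20 x 16; ferrule x 29 to 59, 38 x 14; rigid bristle head x 56 to 100, 40 wide x 10 thick. Starts flat on the rack, head up the slope. Grip across the handle near x -12.
- scraper: flat scraper, wood handle, wide steel blade; 185 mm long, 90 g. Origin: centre line of its flat underside, near the centre of mass; x towards the blade, z out of the upper face. Handle x -95 to 32, 22 wide, 18 thick; blade x 25 to 90, 60 wide, 4 thick. Starts flat on the board 100 to 140 beside the brush, on either side of it, blade up the slope. Grip across the handle near x -12.
- brush_tip (a point): middle of the bristle end of the brush, 100 along x from the brush's origin, 5 above its underside
- scraper_tip (a point): middle of the blade's edge, 90 along x from the scraper's origin, 2 above its underside
- rack: fixed plywood drying rack. Origin: on the table under the board's middle, z vertical. The board, 300 mm in rack x by 240 up the slope, rises towards rack +y at 32 degrees from level; a lip 10 high runs along its low edge, within 2 mm of the tools' butts. Come in square to the board, under the lamp bar, and back out the same way by less than 110 mm, then away towards rack -y.
- board_mid (a point): middle of the rack board's top face, 80 mm above the table, straight above the rack's origin
- lamp_bar (a point): middle of the fixed level lamp bar that hangs over the tools' handles: 340 mm long in rack x, 20 wide in rack y, 14 high, its underside 255 above the table, on one 14 mm square upright post at rack x 178, y -15. It leaves no room for a gripper pointing straight down at the handles' middles, nor to lift a tool straight up
- tray: fixed low tray, 215 mm (x) by 204 (y), black rim 22 high, floor 4 above the table. Grey filler blocks, tops 18 above the table, leave two tool-shaped compartments side by side along tray x, a 6 wide divider between, about 4 of room all round each tool, the one head end beside the other handle end. Origin: centre of the underside, z up. Brush: tray y -50, head to +x; scraper: y +50, blade to -x.
- brush_place (a point): point on the brush compartment's floor, at tray (-2.5, -50, 4) mm, where the brush's origin belongs, brush x along tray +x. Head slot 48 wide, handle slot 28 wide, 203 long in all; between them a finger well, 94 wide, from 40 mm behind this point to 26 ahead
- scraper_place (a point): point on the scraper compartment's floor, at tray (2.5, 50, 4) mm, where the scraper's origin belongs, scraper x along tray -x. Blade slot 68 wide, handle slot 30 wide, 193 long in all; between them a finger well, 94 wide, from 40 mm behind this point to 20 ahead
- jar: bystander: closed white jar with a steel cap, 64 across, 100 high, origin at the centre of its underside
- tape_roll: bystander: empty cardboard tape roll lying flat, 76 across, 24 high, origin at the centre of its underside
- bowl: bystander: white bowl, 124 across, 55 high, origin at the centre of its underside
There are look-alikes about, which are no part of the job. Of the things shaped like the scraper, the wood one is meant.

How it is judged (in metres and radians):
At the end, for the whole second after the job is handed in: Brush and scraper each lie at rest in their own compartment, head at its head end, same side up: origin within 8 mm along and 7 mm across of its place point and less than 3 mm above the floor, tilted less than 0.05 rad, in line with the tray within 0.12 rad (x of brush in the frame of tray between -0.0105 and 0.0055 m and y of brush in the frame of tray between -0.057 and -0.043 m and z of each of brush, scraper in the frame of tray below 0.007 m and x of brush_tip in the frame of tray above 0.08 m and angle between each of brush, scraper's own z axis and vertical below 0.05 rad and angle between the x axis of each of brush, scraper and the x axis of tray, either way round below 0.12 rad and linear speed of each of brush, scraper below 0.02 m/s and x of scraper in the frame of tray between -0.0055 and 0.0105 m and y of scraper in the frame of tray between 0.043 and 0.057 m and x of scraper_tip in the frame of tray below -0.07 m); the robot touches nothing.
It fails at once if the brush was dropped or thrown (moved freely, out of the fingers, faster than 0.6 m/s: a fall of about 18 mm) (contact force between the fingers and brush below 0.01 N and linear speed of brush above 0.6 m/s).
It fails at once if the scraper was dropped or thrown (moved freely, out of the fingers, faster than 0.6 m/s: a fall of about 18 mm) (contact force between the fingers and scraper below 0.01 N and linear speed of scraper above 0.6 m/s).
It fails at once if the jar was moved more than 20 mm (distance of jar from where it was at the start of the episode above 0.02 m).
It fails at once if the tape roll was moved more than 20 mm (distance of tape_roll from where it was at the start of the episode above 0.02 m).
It fails at once if the bowl was moved more than 20 mm (distance of bowl from where it was at the start of the episode above 0.02 m).
It also fails if it takes over 59 s, if anything falls off the work surface, if the arm or the gripper's body presses on something with over 40 N, if the wrist force passes 120 N, or if a joint passes its speed limit or range.

## Robot

A 6-joint arm with a two-finger parallel gripper is mounted at the origin on the work surface. World frame = base frame: x ahead of the robot, y to its left, z up, the work surface at z = 0. Lengths are in m, angles in degrees, forces in N, time in s.
With the tool pointing down it reaches from about 0.4 to 0.825 m from the base axis. Payload 7 kg.
Tool frame: the origin (TCP) lies on the centre line of the jaws, within the pads' length; the fingertips stand 14 mm ahead of it and the grasp point (between the pads) lies 5 mm behind it; z points along the fingers, y is the line along which they close (so a half turn about z gives the same grasp; the last joint's range is limited). The gripper opens to 88 mm and grips with 3 to 60 N. Pads are 19 mm wide; open, the fingers measure 130 mm over their backs; the gripper's body (78 mm by 193 mm) begins 47 mm behind the grasp point.
Start: joints at [-50.357, 20.546, 0.682, 0, -70.136, -16.507], TCP at [0.265, -0.621, 0.241] pointing down, gripper open.
Joint ranges: [-176.03, 176.03], [-82.01, 121.73], [-58.28, 71.71], [-173.87, 95.51], [-174.79, -0.11], [-173.66, 173.66]. Speed limits (degrees/s): [136.94, 136.94, 172.46, 180, 180, 180].

## Interface

Orientations are given as [roll, pitch, yaw] about the fixed x, y, z axes, in that order (R = Rz(yaw) Ry(pitch) Rx(roll)).
In Python, from plant import r gives the robot as it stands.
- The arm moves only by the tool send_rows, never from a script. Its argument "steps" is a list of rows, each an object with "dp": the shift along the tool's x, y, z in mm, a list of three; "roll": the turn about the tool's z in rad; "jaw": the opening in per cent of the stroke, from 0 (shut) to 100 (fully open). In form: [{"dp": [tx, ty, tz], "roll": roll, "jaw": jaw}, ...]. A call has 1 to 5 rows; each row is the pose to reach, as a shift and turn from the pose commanded when the call began, along the tool's axes at that moment; what a row does not reach only later rows make up. A row lasts 1/8 s, in which the tool goes at most 62.5 mm and 10.7 degrees, less where a joint would pass 70% of its speed; a pose out of reach is approached as far as the arm can. A call with a gripper value outside its range is refused whole. The fingers move at their own pace and stop on an object; "newtons" is the grip in N (left out, the last holds). Time passes only in rows, so rows that repeat a pose let the fingers close. It gives the time, the measured TCP pose, the force, the opening and the grip force at its end, in the units of the state.
- r.get_state(): the state, without advancing time (a new reading comes with each control period).
- r.capture(name): name is "side" or "top"; returns a dict with "image" (420x560x3 uint8, blue, green, red), "K" (3x3 intrinsics, pixels), "rvec" (rotation vector, rad) and "tvec" (3), from world to camera coordinates, as OpenCV has them. Camera axes: x right, y down, z forward; pixel columns grow to the right and rows downward; lengths in m; the calibration is good to about 2 mm. A picture is of the moment at which its call begins. There is no depth.
- r.close_job(): hands the job in; it is judged then, once.
The state is a dict: "time_s": time; "joints": joint angles; "qd": joint speeds; "joint_torque": joint torques, N m; "tcp_pos": TCP position; "eef_rot": TCP orientation; "contact_force": force on the tool from outside, world axes, zero at the start; "moment": the same for the moment, N m; "gripper_width": finger opening in m; "gripper_force": force on a finger pad.
Only numpy, scipy, OpenCV 4.12 (cv2) and the standard library are available. Lean on these libraries where they do the work, as an engineer would, in place of code of your own. Each camera call takes 0.05 s, during which the arm holds its last target. There are 200 camera calls.

## Working session

There is one attempt and no reset: what is moved stays moved. The work goes in short steps, Python scripts to look and compute and a tool call to move; the robot and the scene stay as the last step left them, time stands still between calls to the robot, and variables do not carry over. Pictures are saved under pics/ and viewed, at most 10 in all, crops included, and the job is handed in when it is done.

Besides the shell and the picture viewer there is one more tool, called after "Emit:" in YAML: its name, and indented under it one key for each argument. send_rows: Moves the arm, as the interface text tells. Its arguments: {"type":"object","properties":{"steps":{"type":"array","items":{"type":"object","properties":{"dp":{"type":"array","items":{"type":"number"}},"roll":{"type":"number"},"jaw":{"type":"number"}}}},"newtons":{"type":"number"}},"required":["steps"]}

```bash
ls; mkdir -p pics
python3 - <<'E'
from plant import r
import cv2,pickle
d={}
for n in("side","top"):
    c=r.capture(n);d[n]=c;cv2.imwrite(f"pics/{n}0.png",c["image"])
    R=cv2.Rodrigues(c["rvec"])[0];print(n,c["K"].round(1).tolist(),(-R.T@c["tvec"].reshape(3)).round(3),R.round(3).tolist())
pickle.dump(d,open("d0.pkl","wb"));print(r.get_state())
E
```

```text
pics
side [[428.5, 0.0, 280.2], [0.0, 428.5, 210.7], [0.0, 0.0, 1.0]] [0.22  0.795 1.09 ] [[-0.943, -0.334, 0.016], [-0.25, 0.673, -0.696], [0.222, -0.66, -0.718]]
top [[457.4, 0.0, 282.1], [0.0, 457.4, 209.3], [0.0, 0.0, 1.0]] [ 0.251 -0.068  1.509] [[0.01, -1.0, -0.006], [-0.982, -0.009, -0.19], [0.19, 0.008, -0.982]]
{'time_s': 0.1, 'joints': array([-5.03584905e+01,  2.05875736e+01,  6.40083401e-01, -1.67984202e-02,
       -7.01361980e+01, -1.65079688e+01]), 'qd': array([ 0.03187907,  0.00659141,  0.06708338,  0.0503553 , -0.06854997,
        0.05969495]), 'joint_torque': array([-1.30023684e-03, -5.84164166e+01,  2.93753207e+01,  7.01566458e+00,
        1.01702206e-02, -5.57185717e-05]), 'tcp_pos': array([ 0.26501647, -0.62035582,  0.23972463]), 'eef_rot': array([ 1.79915274e+02, -8.64036568e-03, -1.56872172e+02]), 'contact_force': array([-0.64436437,  0.03122478,  0.51306466]), 'moment': array([-0.00473106,  0.0155002 , -0.07843155]), 'gripper_force': 0.0, 'gripper_width': 0.08743835098255406}
```

View pics/top0.png

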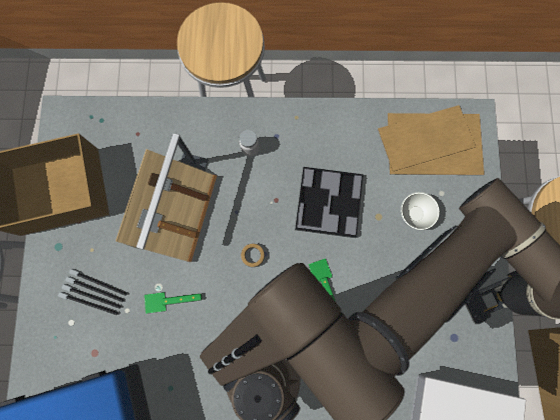

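View pics/side0.png

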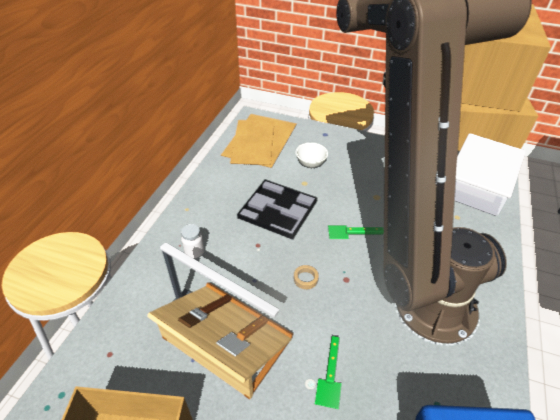

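Run:
```python
from plant import r
import cv2,pickle,numpy as np
print([a for a in dir(r) if a[0]!='_'])
d=pickle.load(open("d0.pkl","rb"))
t=d["top"]["image"];s=d["side"]["image"]
f=lambda i,x0,x1,y0,y1,k:cv2.resize(i[y0:y1,x0:x1],None,fx=k,fy=k,interpolation=cv2.INTER_CUBIC)
o=np.zeros((560,780,3),np.uint8);o[:,:460]=f(t,110,225,130,270,4);o[:320,460:]=f(t,290,370,160,240,4)
cv2.imwrite("pics/c1.png",o)
o=np.zeros((600,800,3),np.uint8);o[:,:600]=f(s,145,295,240,390,4);a=f(s,230,330,170,250,2);o[:160,600:]=a
cv2.imwrite("pics/c2.png",o)
```

```text
['Unreachable', 'capture', 'close_job', 'get_state']
```

View pics/c1.png

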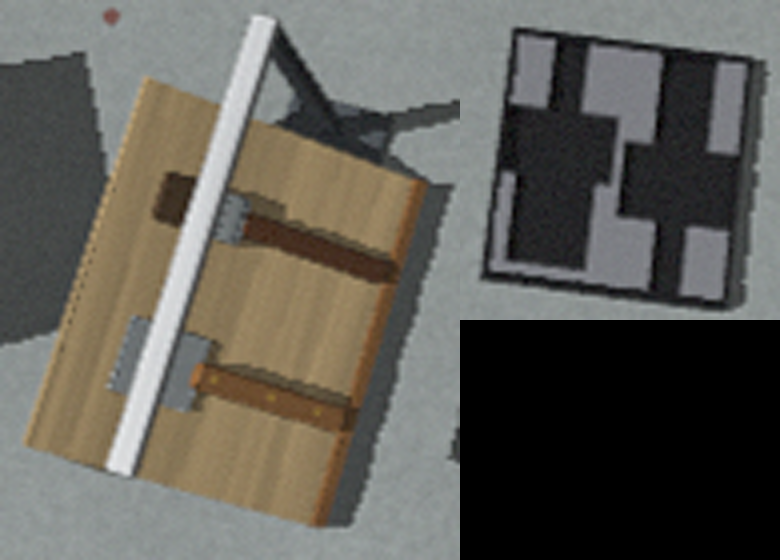

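View pics/c2.png

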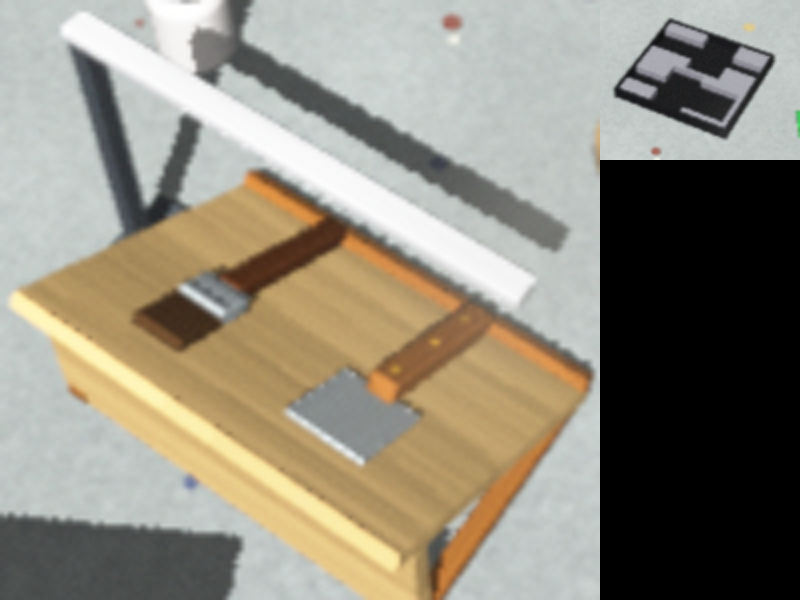

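```bash
cat > h.py <<'E'
import cv2,pickle,numpy as np
D=pickle.load(open("d0.pkl","rb"))
def ray(cam,p):
    c=D[cam];R=cv2.Rodrigues(c["rvec"])[0];o=-R.T@np.array(c["tvec"]).reshape(3)
    return o,R.T@np.linalg.inv(c["K"])@[p[0],p[1],1]
def onplane(cam,p,n,d):
    o,v=ray(cam,p);n=np.array(n,float);return o+v*(d-n@o)/(n@v)
def z(cam,p,h): return onplane(cam,p,[0,0,1],h)
def T(x,y): return ((x+.5)/4-.5+110,(y+.5)/4-.5+130)
def Tt(x,y): return ((x-460+.5)/4-.5+290,(y+.5)/4-.5+160)
def S(x,y): return ((x+.5)/4-.5+145,(y+.5)/4-.5+240)
def tri(p,q):
    o1,a=ray("top",p);o2,b=ray("side",q)
    A=np.c_[a,-b];s=np.linalg.lstsq(A,o2-o1,rcond=None)[0]
    return (o1+a*s[0]+o2+b*s[1])/2,np.linalg.norm(o1+a*s[0]-o2-b*s[1])
E
python3 - <<'E'
from h import *
np.set_printoptions(precision=4,suppress=True)
# rack
H1=z("top",T(147,77),.1436);H2=z("top",T(25,445),.1436)
print("high",H1,H2,np.linalg.norm(H1-H2), tri(T(147,77),S(12,297)),tri(T(25,445),S(402,560)))
for p in((425,180),(320,525)):print("low",z("top",T(*p),.025))
u=(H1-H2)/np.linalg.norm(H1-H2);yaw=np.arctan2(u[1],u[0]);print("yaw",np.degrees(yaw))
B1=z("top",T(264,16),.269);B2=z("top",T(120,472),.269);print("bar",B1,B2,np.linalg.norm(B1-B2),np.degrees(np.arctan2(*(B1-B2)[[1,0]])),(B1+B2)/2)
print("bar tri",tri(T(264,16),S(80,22)),tri(T(120,472),S(525,288)))
# tray
C=[z("top",Tt(*p),.022) for p in((515,28),(766,60),(743,309),(483,278))]
print("tray",C,np.mean(C,0));print([np.linalg.norm(C[i]-C[i-1]) for i in range(4)],[np.degrees(np.arctan2(*(C[a]-C[b])[[1,0]])) for a,b in((0,3),(1,2),(0,1),(3,2))])
Rz=np.array([[np.cos(yaw),-np.sin(yaw),0],[np.sin(yaw),np.cos(yaw),0],[0,0,1]])
s,c=np.sin(np.radians(32)),np.cos(np.radians(32))
up=Rz@[0,c,s];n=Rz@[0,-s,c]
O=(H1+H2)/2-up*.12;print("board_mid",O)
def rk(p,h):
    w=onplane("top",T(*p),n,n@O+h)-O;return np.array([w@u,w@up])*1e3
for nm,p,h in(("br head",(160,196),.010),("br ferr",(232,218),.014),("br handle",(300,240),.016),("br butt",(393,268),.016),("sc butt",(351,415),.018),("sc hand0",(200,376),.018),("bl",(135,317),.004),("bl",(112,392),.004),("bl",(193,410),.004),("bl",(213,345),.004)):print(nm,rk(p,h))
def rks(p,h):
    w=onplane("side",S(*p),n,n@O+h)-O;return np.array([w@u,w@up])*1e3
for nm,p,h in(("br head",(160,330),.010),("br ferr",(215,293),.014),("sc hand0",(388,378),.018),("bl",(350,370),.004),("bl",(287,410),.004),("bl",(363,463),.004),("bl",(420,412),.004),("lowcorner",(592,375),.01),("lowc",(255,175),.01)):print("side",nm,rks(p,h))
for nm,p in(("tape",(253,255)),("jar",(249,146)),("bowl",(420,211))):print(nm,z("top",p,.0))
E
```

```text
high [0.7049 0.3693 0.1436] [0.4151 0.4418 0.1436] 0.2988087902452386 (array([0.7068, 0.3717, 0.1353]), np.float64(0.0016822138482459512)) (array([0.4137, 0.4433, 0.1387]), np.float64(0.004012695544853801))
low [0.6559 0.1674 0.025 ]
low [0.3665 0.2416 0.025 ]
yaw -14.050598668194164
bar [0.7095 0.2485 0.269 ] [0.3822 0.3288 0.269 ] 0.3370310463110224 -13.783892728602774 [0.5459 0.2886 0.269 ]
bar tri (array([0.7069, 0.2481, 0.266 ]), np.float64(0.0072313324764606435)) (array([0.3816, 0.3296, 0.2661]), np.float64(0.0017365609545507464))
tray [array([ 0.6872, -0.1264,  0.022 ]), array([ 0.6611, -0.3371,  0.022 ]), array([ 0.4504, -0.3131,  0.022 ]), array([ 0.474 , -0.1004,  0.022 ])] [ 0.5682 -0.2192  0.022 ]
[np.float64(0.21473994270486488), np.float64(0.21229801554886873), np.float64(0.21207016970991566), np.float64(0.21397981618140322)] [np.float64(-6.946363028462176), np.float64(-6.495165086518257), np.float64(82.94691458921078), np.float64(83.66439092125297)]
board_mid [0.5353 0.3068 0.08  ]
br head [62.2632 84.4009]
br ferr [64.3239 26.8903]
br handle [ 65.7315 -30.1131]
br butt [  69.8941 -111.9114]
sc butt [ -56.4012 -112.774 ]
sc hand0 [-62.5524  14.415 ]
bl [-32.7501  72.6998]
bl [-93.0821  71.743 ]
bl [-88.4147   7.9064]
bl [-34.9661   8.2773]
side br head [57.5916 88.5387]
side br ferr [59.2597 33.9901]
side sc hand0 [-67.0854  16.4164]
side bl [-38.4666  11.6189]
side bl [-36.6925  77.2028]
side bl [-95.5555  78.7566]
side bl [-91.9494   8.8479]
side lowcorner [-151.8186 -118.5072]
side lowc [ 140.334  -113.0654]
tape [0.3898 0.0385 0.    ]
jar [0.766  0.0607 0.    ]
bowl [ 0.5426 -0.5184  0.    ]
```

```bash
cat >> h.py <<'E'
def plan(start,wps):
    """start/wps (x,y,z m, yaw deg), tool down; prints dp mm and roll rad for each call"""
    p=np.array(start,float)
    for w in wps:
        w=np.array(w,float);d=(w-p)[:3]*1e3;a=np.radians(p[3])
        dp=[np.cos(a)*d[0]+np.sin(a)*d[1],np.sin(a)*d[0]-np.cos(a)*d[1],-d[2]]
        dy=(w[3]-p[3]+180)%360-180
        print(w,"dp",np.round(dp,0),"roll",round(-np.radians(dy),3),"mm",round(np.linalg.norm(d)));p=w
def cur():
    from plant import r
    s=r.get_state();print("t",s["time_s"],"tcp",s["tcp_pos"].round(4),"rot",s["eef_rot"].round(2),"F",s["contact_force"].round(1),"w",round(s["gripper_width"],4),"gf",s["gripper_force"])
    return [*s["tcp_pos"],s["eef_rot"][2]]
E
python3 -c "
from h import *
plan([.265,-.621,.241,-156.87],[(.39,-.36,.25,-130),(.48,-.1,.22,-110),(.564,.145,.12,-101.5),(.5816,.2158,.1,-101.5)])"
```

```text
[   0.39   -0.36    0.25 -130.  ] dp [-217.  191.   -9.] roll -0.469 mm 290
[ 4.8e-01 -1.0e-01  2.2e-01 -1.1e+02] dp [-257.   98.   30.] roll -0.349 mm 277
[   0.564    0.145    0.12  -101.5  ] dp [-259.    5.  100.] roll -0.148 mm 278
[ 5.816e-01  2.158e-01  1.000e-01 -1.015e+02] dp [-73.  -3.  20.] roll -0.0 mm 76
```

Emit:
send_rows:
  steps:
    - {"dp":[-54,48,-9],"roll":-0.12,"jaw":100}
    - {"dp":[-108,95,-9],"roll":-0.24,"jaw":100}
    - {"dp":[-163,143,-9],"roll":-0.35,"jaw":100}
    - {"dp":[-217,191,-9],"roll":-0.469,"jaw":100}
    - {"dp":[-217,191,-9],"roll":-0.469,"jaw":100}

```text
time_s: 0.72
tcp_pos: [0.3903, -0.3574, 0.2495]
eef_rot: [180.0, 0.0, -129.8]
contact_force: [0.4, -0.3, -0.4]
gripper_width: 0.0877
gripper_force: 0.0
```

Emit:
send_rows:
  steps:
    - {"dp":[-64,25,8],"roll":-0.09,"jaw":100}
    - {"dp":[-128,50,15],"roll":-0.18,"jaw":100}
    - {"dp":[-192,75,22],"roll":-0.26,"jaw":100}
    - {"dp":[-257,98,30],"roll":-0.349,"jaw":100}
    - {"dp":[-257,98,30],"roll":-0.349,"jaw":100}

```text
time_s: 1.35
tcp_pos: [0.4801, -0.0972, 0.2191]
eef_rot: [180.0, 0.0, -109.8]
contact_force: [0.0, 0.1, 0.2]
gripper_width: 0.088
gripper_force: 0.0
```

Emit:
send_rows:
  steps:
    - {"dp":[-60,1,25],"roll":-0.04,"jaw":70}
    - {"dp":[-120,2,50],"roll":-0.08,"jaw":70}
    - {"dp":[-180,3,75],"roll":-0.12,"jaw":70}
    - {"dp":[-230,4,90],"roll":-0.148,"jaw":70}
    - {"dp":[-259,5,100],"roll":-0.148,"jaw":70}

```text
time_s: 1.98
tcp_pos: [0.5637, 0.1475, 0.118]
eef_rot: [179.9, -0.1, -101.4]
contact_force: [-0.3, -0.5, 0.7]
gripper_width: 0.0613
gripper_force: 0.0
```

Emit:
send_rows:
  steps:
    - {"dp":[-20,-1,5],"roll":0,"jaw":70}
    - {"dp":[-40,-2,10],"roll":0,"jaw":70}
    - {"dp":[-55,-3,15],"roll":0,"jaw":70}
    - {"dp":[-68,-3,20],"roll":0,"jaw":70}
    - {"dp":[-68,-3,20],"roll":0,"jaw":70}

```text
time_s: 2.6
tcp_pos: [0.5801, 0.2116, 0.0992]
eef_rot: [180.0, -0.0, -101.5]
contact_force: [-0.3, -0.0, -0.3]
gripper_width: 0.0614
gripper_force: 0.0
```

Run:
```python
from plant import r
from h import *
p=cur();plan(p,[(.5816,.2158,.075,-101.5),(.5816,.2158,.054,-101.5)])
f=lambda i,x0,x1,y0,y1,k:cv2.resize(i[y0:y1,x0:x1],None,fx=k,fy=k,interpolation=cv2.INTER_CUBIC)
t=r.capture("top")["image"];s=r.capture("side")["image"]
cv2.imwrite("pics/v1.png",np.hstack([f(t,130,230,120,270,4),f(s,170,270,230,380,4)]))
```

```text
t 2.6 tcp [0.5801 0.2116 0.0992] rot [ 1.7998e+02 -2.0000e-02 -1.0150e+02] F [-0.3 -0.  -0.3] w 0.0614 gf 0.0
[ 5.816e-01  2.158e-01  7.500e-02 -1.015e+02] dp [-4. -1. 24.] roll 0.0 mm 25
[ 5.816e-01  2.158e-01  5.400e-02 -1.015e+02] dp [-0.  0. 21.] roll -0.0 mm 21
```

View pics/v1.png

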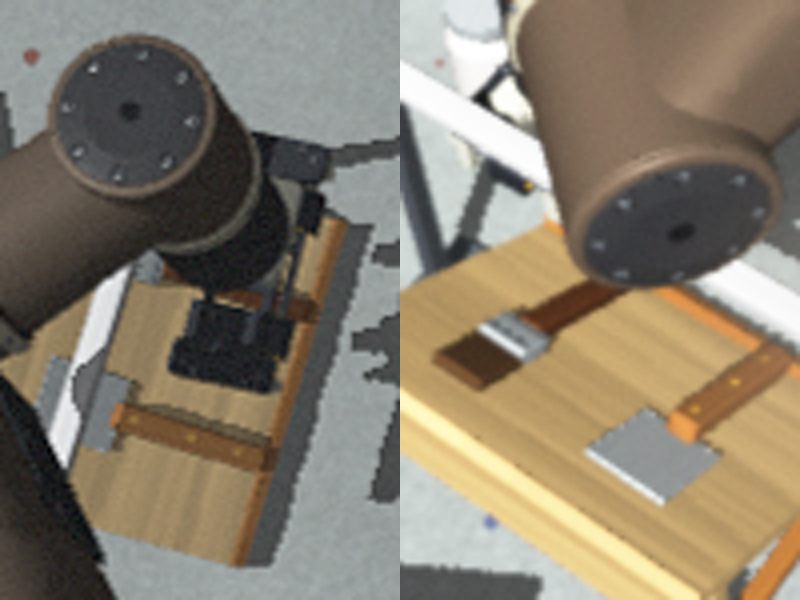

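Run:
```python
from h import *
f=lambda x,y,ox,oy:((x+.5)/4-.5+ox,(y+.5)/4-.5+oy)
print(tri(f(130,110,130,120),f(282,232,170,230)))
from plant import r
i=np.hstack([r.capture("top")["image"],r.capture("side")["image"]])
cv2.imwrite("pics/v2.png",cv2.resize(i,(800,300),interpolation=cv2.INTER_AREA));print(r.get_state()["joints"].round(1))
```

```text
(array([0.57386708, 0.27968095, 0.2659321 ]), np.float64(0.18209639034761357))
[ 38.1  22.1 -16.9  -0.  -50.9 -49.6]
```

View pics/v2.png

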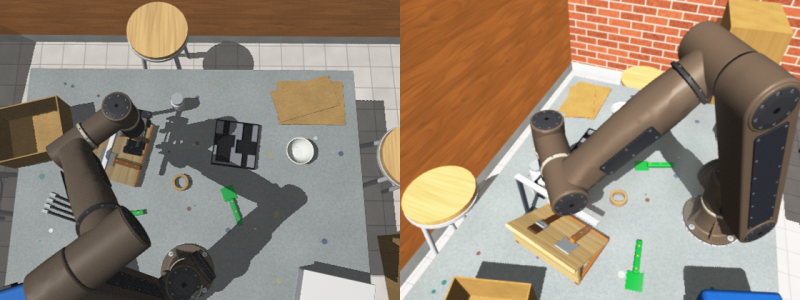

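Run:
```python
from h import *
for p in((98,207),(110,205),(120,195)):print(tri(p,(240,288)))
print(tri((162.5,147.5),(207,165)),tri((162.5,147.5),(207,185)))
# rays: elevation of wrist-disc ray points with various heights
for h in(.25,.3,.35,.4,.45):print(h,z("side",(240,288),h),z("top",(162.5,147.5),h),z("top",(110,205),h))
```

```text
(array([0.44907578, 0.38819162, 0.413459  ]), np.float64(0.03275298411041177))
(array([0.45922181, 0.37056845, 0.38423207]), np.float64(0.034622408296475685))
(array([0.47886387, 0.35473403, 0.35981672]), np.float64(0.057513488940465))
(array([0.57775814, 0.20899887, 0.52958722]), np.float64(0.0049131773541754055)) (array([0.58530757, 0.21962436, 0.48494657]), np.float64(0.019260704625104513))
0.25 [0.48334145 0.29048944 0.25      ] [0.67414385 0.28893413 0.25      ] [0.50363462 0.42679984 0.25      ]
0.3 [0.46765379 0.32052339 0.3       ] [0.65735967 0.27477366 0.3       ] [0.49362151 0.4071646  0.3       ]
0.35 [0.45196614 0.35055735 0.35      ] [0.6405755  0.26061318 0.35      ] [0.48360841 0.38752935 0.35      ]
0.4 [0.43627848 0.38059131 0.4       ] [0.62379132 0.2464527  0.4       ] [0.4735953  0.36789411 0.4       ]
0.45 [0.42059082 0.41062527 0.45      ] [0.60700714 0.23229223 0.45      ] [0.46358219 0.34825886 0.45      ]
```

Emit:
send_rows:
  steps:
    - {"dp":[-2,0,6],"roll":0,"jaw":70}
    - {"dp":[-4,0,12],"roll":0,"jaw":70}
    - {"dp":[-4,0,18],"roll":0,"jaw":70}
    - {"dp":[-4,0,24],"roll":0,"jaw":70}
    - {"dp":[-4,0,24],"roll":0,"jaw":70}

```text
time_s: 3.42
tcp_pos: [0.5806, 0.2148, 0.0748]
eef_rot: [180.0, -0.1, -101.5]
contact_force: [-0.3, -1.4, -0.3]
gripper_width: 0.0614
gripper_force: 0.0
```

Emit:
send_rows:
  steps:
    - {"dp":[0,0,5],"roll":0,"jaw":70}
    - {"dp":[0,0,9],"roll":0,"jaw":70}
    - {"dp":[0,0,12],"roll":0,"jaw":70}
    - {"dp":[0,0,15],"roll":0,"jaw":70}
    - {"dp":[0,0,15],"roll":0,"jaw":70}

```text
time_s: 4.05
tcp_pos: [0.5808, 0.215, 0.0603]
eef_rot: [180.0, -0.0, -101.5]
contact_force: [0.2, -0.5, 0.6]
gripper_width: 0.0612
gripper_force: 0.0
```

Emit:
send_rows:
  steps:
    - {"dp":[0,0,2],"roll":0,"jaw":70}
    - {"dp":[0,0,3],"roll":0,"jaw":70}
    - {"dp":[0,0,4],"roll":0,"jaw":70}
    - {"dp":[0,0,5],"roll":0,"jaw":70}
    - {"dp":[0,0,5],"roll":0,"jaw":70}

```text
time_s: 4.68
tcp_pos: [0.5809, 0.2151, 0.0555]
eef_rot: [180.0, -0.0, -101.5]
contact_force: [-0.0, -0.2, 0.8]
gripper_width: 0.0616
gripper_force: 0.0
```

Emit:
send_rows:
  steps:
    - {"dp":[0,0,1],"roll":0,"jaw":50}
    - {"dp":[0,0,2],"roll":0,"jaw":40}
    - {"dp":[0,0,2],"roll":0,"jaw":10}
    - {"dp":[0,0,2],"roll":0,"jaw":0}
    - {"dp":[0,0,2],"roll":0,"jaw":0}
  newtons: 25

```text
time_s: 5.3
tcp_pos: [0.5809, 0.215, 0.0536]
eef_rot: [180.0, -0.0, -101.5]
contact_force: [0.7, -0.5, -0.1]
gripper_width: 0.0197
gripper_force: 24.9
```

Emit:
send_rows:
  steps:
    - {"dp":[0,0,0],"roll":0,"jaw":0}
    - {"dp":[0,0,0],"roll":0,"jaw":0}

```text
time_s: 5.55
tcp_pos: [0.5809, 0.2151, 0.0536]
eef_rot: [180.0, -0.0, -101.5]
contact_force: [-0.4, 0.2, 0.9]
gripper_width: 0.0197
gripper_force: 24.9
```

Emit:
send_rows:
  steps:
    - {"dp":[0,0,0],"roll":0,"jaw":0}
    - {"dp":[4,0,-8],"roll":0,"jaw":0}
    - {"dp":[10,0,-18],"roll":0,"jaw":0}
    - {"dp":[16,0,-28],"roll":0,"jaw":0}
    - {"dp":[16,0,-28],"roll":0,"jaw":0}
  newtons: 40

```text
time_s: 6.18
tcp_pos: [0.5783, 0.1993, 0.083]
eef_rot: [-179.9, 0.1, -101.5]
contact_force: [0.5, -0.2, -1.4]
gripper_width: 0.0192
gripper_force: 39.8
```

Emit:
send_rows:
  steps:
    - {"dp":[30,0,0],"roll":0,"jaw":0}
    - {"dp":[65,0,0],"roll":0,"jaw":0}
    - {"dp":[105,0,0],"roll":0,"jaw":0}
    - {"dp":[150,0,0],"roll":0,"jaw":0}
    - {"dp":[180,0,0],"roll":0,"jaw":0}

```text
time_s: 6.8
tcp_pos: [0.5404, 0.0206, 0.0813]
eef_rot: [179.9, -0.0, -101.6]
contact_force: [0.7, 0.5, -0.9]
gripper_width: 0.0196
gripper_force: 39.8
```

Run:
```python
from plant import r
from h import *
p=cur()
f=lambda i,x0,x1,y0,y1,k:cv2.resize(i[y0:y1,x0:x1],None,fx=k,fy=k,interpolation=cv2.INTER_CUBIC)
t=r.capture("top")["image"];s=r.capture("side")["image"]
cv2.imwrite("pics/v3.png",np.hstack([f(t,140,340,90,290,2),f(s,100,300,170,370,2)]))
```

```text
t 6.8 tcp [0.5404 0.0206 0.0813] rot [ 1.7995e+02 -2.0000e-02 -1.0158e+02] F [ 0.7  0.5 -0.9] w 0.0196 gf 39.83470022678375
```

View pics/v3.png

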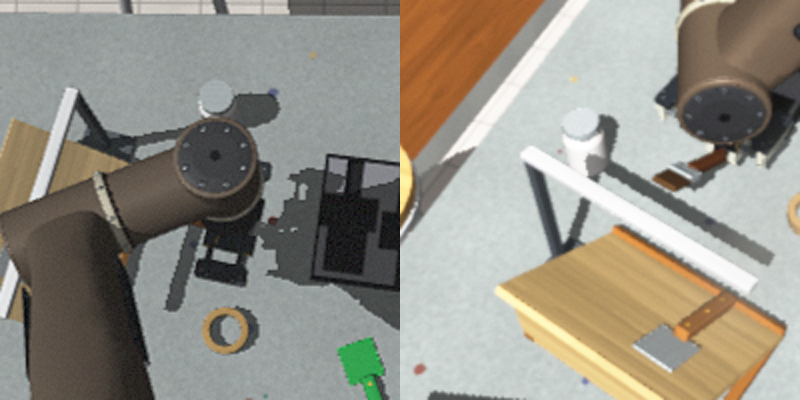

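Emit:
send_rows:
  steps:
    - {"dp":[25,-8,10],"roll":0,"jaw":0}
    - {"dp":[52,-15,20],"roll":0,"jaw":0}
    - {"dp":[52,-15,32],"roll":0,"jaw":0}
    - {"dp":[52,-15,44],"roll":0,"jaw":0}
    - {"dp":[52,-15,46],"roll":0,"jaw":0}

```text
time_s: 7.52
tcp_pos: [0.5455, -0.0305, 0.0345]
eef_rot: [179.9, -0.0, -101.5]
contact_force: [-0.3, -0.7, -1.3]
gripper_width: 0.0191
gripper_force: 39.8
```

Emit:
send_rows:
  steps:
    - {"dp":[0,0,1],"roll":0,"jaw":0}
    - {"dp":[0,0,3],"roll":0,"jaw":0}
    - {"dp":[0,0,5],"roll":0,"jaw":0}
    - {"dp":[0,0,7],"roll":0,"jaw":0}
    - {"dp":[0,0,8],"roll":0,"jaw":0}
  newtons: 12

```text
time_s: 8.15
tcp_pos: [0.5476, -0.0298, 0.0287]
eef_rot: [-179.8, 0.1, -101.5]
contact_force: [-0.5, 6.0, 7.5]
gripper_width: 0.0197
gripper_force: 12.0
```

Emit:
send_rows:
  steps:
    - {"dp":[0,0,1],"roll":0,"jaw":0}
    - {"dp":[0,0,3],"roll":0,"jaw":0}
    - {"dp":[0,0,5],"roll":0,"jaw":0}
    - {"dp":[0,0,7],"roll":0,"jaw":0}
    - {"dp":[0,0,7],"roll":0,"jaw":0}
  newtons: 8

```text
time_s: 8.78
tcp_pos: [0.5454, -0.0312, 0.02]
eef_rot: [179.9, -0.0, -101.5]
contact_force: [-0.3, 0.1, -1.2]
gripper_width: 0.02
gripper_force: 8.0
```

Run:
```python
from plant import r
from h import *
p=cur()
f=lambda i,x0,x1,y0,y1,k:cv2.resize(i[y0:y1,x0:x1],None,fx=k,fy=k,interpolation=cv2.INTER_CUBIC)
t=r.capture("top")["image"];s=r.capture("side")["image"]
cv2.imwrite("pics/v4.png",np.hstack([f(t,200,330,110,260,3),f(s,200,330,140,290,3)]))
```

```text
t 8.775 tcp [ 0.5454 -0.0312  0.02  ] rot [ 1.7991e+02 -4.0000e-02 -1.0154e+02] F [-0.3  0.1 -1.2] w 0.02 gf 7.999932020902634
```

View pics/v4.png

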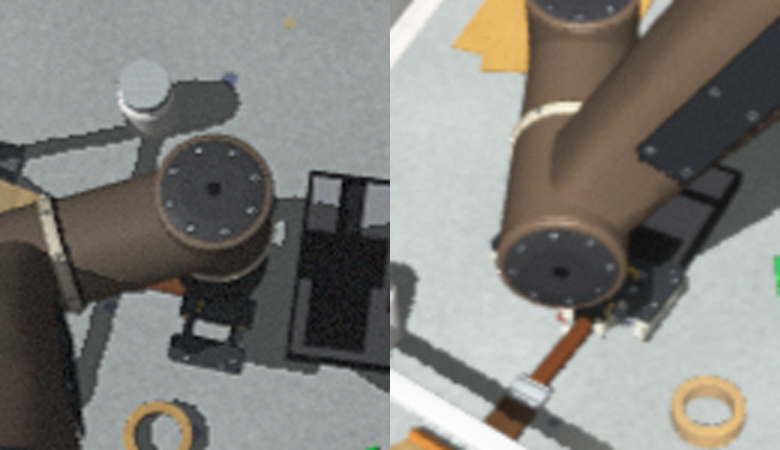

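Run:
```python
from h import *
g=lambda x,y:((x-390+.5)/3-.5+200,(y+.5)/3-.5+140)
for p in((530,390),):
  for h in(.005,.014,.03,.05): print(h,z("side",g(*p),h))
plan([.5454,-.0312,.02,-101.5],[(.557,.0256,.05,-101.5),(.557,.0256,.017,-101.5)])
```

```text
0.005 [0.56842841 0.07436558 0.005     ]
0.014 [0.56553649 0.08034346 0.014     ]
0.03 [0.56039531 0.09097079 0.03      ]
0.05 [0.55396884 0.10425497 0.05      ]
[ 5.570e-01  2.560e-02  5.000e-02 -1.015e+02] dp [-58.  -0. -30.] roll -0.0 mm 65
[ 5.570e-01  2.560e-02  1.700e-02 -1.015e+02] dp [-0.  0. 33.] roll -0.0 mm 33
```

Emit:
send_rows:
  steps:
    - {"dp":[0,0,0],"roll":0,"jaw":60}
    - {"dp":[0,0,0],"roll":0,"jaw":60}
    - {"dp":[0,0,0],"roll":0,"jaw":60}
    - {"dp":[0,0,-30],"roll":0,"jaw":60}
    - {"dp":[-58,0,-30],"roll":0,"jaw":60}

```text
time_s: 9.5
tcp_pos: [0.5586, 0.0246, 0.0526]
eef_rot: [-179.9, 0.1, -101.8]
contact_force: [1.9, 0.5, -0.1]
gripper_width: 0.0521
gripper_force: 0.0
```

Emit:
send_rows:
  steps:
    - {"dp":[0,0,0],"roll":0,"jaw":60}
    - {"dp":[0,0,15],"roll":0,"jaw":60}
    - {"dp":[0,0,28],"roll":0,"jaw":60}
    - {"dp":[0,0,33],"roll":0,"jaw":60}
    - {"dp":[0,0,33],"roll":0,"jaw":60}

```text
time_s: 10.12
tcp_pos: [0.5572, 0.0253, 0.0167]
eef_rot: [179.9, -0.1, -101.6]
contact_force: [-0.6, -0.2, -0.2]
gripper_width: 0.0525
gripper_force: 0.0
```

Emit:
send_rows:
  steps:
    - {"dp":[0,0,0],"roll":0,"jaw":0}
    - {"dp":[0,0,0],"roll":0,"jaw":0}
    - {"dp":[0,0,0],"roll":0,"jaw":0}
    - {"dp":[0,0,0],"roll":0,"jaw":0}
  newtons: 25

```text
time_s: 10.62
tcp_pos: [0.5578, 0.026, 0.0178]
eef_rot: [-180.0, 0.0, -101.5]
contact_force: [-0.8, 0.6, 2.2]
gripper_width: 0.0197
gripper_force: 25.0
```

Emit:
send_rows:
  steps:
    - {"dp":[0,0,-10],"roll":0,"jaw":0}
    - {"dp":[0,0,-30],"roll":0,"jaw":0}
    - {"dp":[0,0,-60],"roll":0,"jaw":0}
    - {"dp":[0,0,-80],"roll":0,"jaw":0}
    - {"dp":[0,0,-80],"roll":0,"jaw":0}

```text
time_s: 11.25
tcp_pos: [0.5589, 0.0264, 0.0998]
eef_rot: [-179.8, 0.1, -101.5]
contact_force: [0.3, 0.3, -1.9]
gripper_width: 0.0198
gripper_force: 25.0
```

Run:
```python
from plant import r
from h import *
np.set_printoptions(precision=4,suppress=True)
p=cur()
i=D["top"]["image"]
# tray from the start picture: grey filler blobs and black rim
roi=i[155:245,285:375].astype(int);mx=roi.max(2);
g=cv2.cvtColor(i,cv2.COLOR_BGR2HSV)[155:245,285:375]
dark=(roi.max(2)<48).astype(np.uint8)
print(np.unique(roi[40:44].reshape(-1,3)//8*8,axis=0,return_counts=True))
blk=roi[:,:,::-1]
cv2.imwrite("pics/m.png",dark*255)
n,l,s,c=cv2.connectedComponentsWithStats(dark)
print(s)
k=1+np.argmax(s[1:,4]);h=cv2.findContours((l==k).astype(np.uint8),0,1)[0]
h=max(h,key=cv2.contourArea);rc=cv2.minAreaRect(h);print(rc)
for q in cv2.boxPoints(rc):print(q+[285,155],z("top",q+[285,155],.022))
```

```text
t 11.25 tcp [0.5589 0.0264 0.0998] rot [-179.8     0.12 -101.5 ] F [ 0.3  0.3 -1.9] w 0.0198 gf 24.99575972557068
(array([[  0,   8,   8],
       [  8,   8,  16],
       [ 16,   8,   8],
       [ 16,   8,  16],
       [ 16,  16,   8],
       [ 16,  16,  16],
       [ 24,  16,  16],
       [ 24,  16,  24],
       [ 24,  24,  16],
       [ 24,  24,  24],
       [ 24,  24,  32],
       [ 24,  32,  24],
       [ 24,  32,  32],
       [ 32,  24,  24],
       [ 32,  24,  32],
       [ 32,  32,  24],
       [ 32,  32,  32],
       [ 32,  32,  40],
       [ 32,  40,  32],
       [ 32,  40,  40],
       [ 40,  32,  32],
       [ 40,  32,  40],
       [ 40,  40,  32],
       [ 40,  40,  40],
       [ 40,  40,  48],
       [ 40,  48,  40],
       [ 40,  48,  48],
       [ 48,  40,  40],
       [ 48,  48,  40],
       [ 48,  48,  48],
       [ 56,  56,  48],
       [ 56,  56,  56],
       [ 64,  56,  56],
       [ 64,  64,  64],
       [ 72,  64,  64],
       [ 72,  72,  72],
       [ 80,  72,  72],
       [ 80,  72,  80],
       [ 80,  80,  80],
       [ 88,  80,  80],
       [ 88,  88,  88],
 
[... 816 characters left out ...]
,  2,  3,  2,  4,  2,  4,  1,  1,
        6,  1,  4,  4,  1,  1,  1,  4,  6,  9,  1,  2, 50, 16,  2,  3]))
[[   0    0   90   90 5908]
 [  19   12    3    1    3]
 [  14   13   31   59 1028]
 [  18   15    1    6    6]
 [  47   16    6    1    6]
 [  11   17   65   65 1109]
 [  75   20    4   18   19]
 [  17   22    2    6    7]
 [  13   52    1    5    5]
 [  72   64    1    1    1]
 [  71   67    2    8    8]]
((44.415382385253906, 46.67692184448242), (61.273155212402344, 63.0096435546875), 7.125016689300537)
[295.1077 229.1385] [ 0.474  -0.0995  0.022 ]
[302.9231 166.6154] [ 0.6872 -0.1248  0.022 ]
[363.7231 174.2154] [ 0.6625 -0.329   0.022 ]
[355.9077 236.7385] [ 0.4507 -0.2985  0.022 ]
```

Run:
```python
from h import *
np.set_printoptions(precision=1,suppress=True)
c=D["top"];img=cv2.cvtColor(c["image"],cv2.COLOR_BGR2GRAY)
C=np.array([.570,-.2133]);a=np.radians(-6.77);X=np.array([np.cos(a),np.sin(a)]);Y=np.array([-X[1],X[0]])
def prof(P):
    W=np.c_[P,np.full(len(P),.018)];q=cv2.projectPoints(W,c["rvec"],np.array(c["tvec"]),c["K"],None)[0].reshape(-1,2).astype(np.float32)
    return cv2.remap(img,q[:,:1],q[:,1:],cv2.INTER_LINEAR).ravel().astype(float)
t=np.arange(-95,95.5,.5)
def edges(v,f):
    m=np.mean([prof(C+f(t,o)*1e-3) for o in v],0)-85
    k=np.where(np.sign(m[1:])!=np.sign(m[:-1]))[0];return t[k]+.5*m[k]/(m[k]-m[k+1])
alongy=lambda t,o:np.outer(t,Y)+o*X
alongx=lambda t,o:np.outer(t,X)+o*Y
print("x=+70..90 expect 65,35,-26,-74:",edges((65,75,85),alongy))
print("x=-75.. expect 84,16,-36,-64:",edges((-65,-75,-85),alongy))
print("y=22 expect -17.5,42.5:",edges((15,10),alongx),edges((28,31),alongx)); print("y=-85 expect -42.5,23.5",edges((-82,-85,-88),alongx));print("y=-20 exp -42.5 23.5",edges((-12,-18,-22),alongx))
```

```text
x=+70..90 expect 65,35,-26,-74: [-72.  -72.  -25.1  36.3  65.8]
x=-75.. expect 84,16,-36,-64: [-61.2 -34.3  18.3  85.6]
y=22 expect -17.5,42.5: [-17.7  41.8] [-92.1  41.9]
y=-85 expect -42.5,23.5 [-43.4  22.2]
y=-20 exp -42.5 23.5 [-42.8  22.5]
```

```bash
cat >> h.py <<'E'
def axprof(c,tcp,az,zz,lo,hi,off=(-4,-2,0,2,4)):
    hsv=cv2.cvtColor(c["image"],cv2.COLOR_BGR2HSV);t=np.arange(lo,hi,1.)
    u=np.array([np.cos(az),np.sin(az),0]);v=np.array([-u[1],u[0],0]);o=[]
    for w in off:
        P=np.array([tcp[0],tcp[1],zz])+np.outer(t,u)*1e-3+v*w*1e-3
        q=cv2.projectPoints(P,c["rvec"],np.array(c["tvec"]),c["K"],None)[0].reshape(-1,2).astype(np.float32)
        o.append(cv2.remap(hsv,q[:,:1],q[:,1:],cv2.INTER_LINEAR).reshape(-1,3).astype(float))
    return t,np.mean(o,0)
E
python3 - <<'E'
from plant import r
from h import *
p=cur();c=r.capture("side");cv2.imwrite("pics/raw5.png",c["image"])
az=np.radians(78.5)
for h,lo,hi in((.016,20,80),(.010,50,130),(.0,90,130)):
    t,m=axprof(c,p,az,p[2]-.017+h,lo,hi)
    print(h);print(*[f"{int(a)}:{int(s)}/{int(v)}" for a,(x,s,v) in zip(t,m)][::2])
E
```

```text
t 11.25 tcp [0.5589 0.0264 0.0998] rot [-1.798e+02  1.200e-01 -1.015e+02] F [ 0.3  0.3 -1.9] w 0.0198 gf 24.99575972557068
0.016
20:154/132 22:151/135 24:149/137 26:145/138 28:147/137 30:146/137 32:143/138 34:146/138 36:146/138 38:148/136 40:145/137 42:137/141 44:114/147 46:67/161 48:24/172 50:10/172 52:12/178 54:13/197 56:11/216 58:9/226 60:8/228 62:8/229 64:11/221 66:14/207 68:14/204 70:12/216 72:8/227 74:6/227 76:11/199 78:37/159
0.01
50:12/196 52:11/215 54:9/225 56:7/229 58:8/229 60:9/224 62:12/209 64:14/203 66:12/214 68:9/227 70:5/228 72:7/206 74:27/167 76:73/134 78:117/116 80:136/111 82:143/110 84:144/111 86:144/112 88:144/111 90:144/110 92:144/111 94:143/111 96:145/111 98:147/111 100:147/111 102:147/111 104:146/112 106:146/113 108:146/112 110:146/114 112:148/116 114:144/115 116:129/104 118:85/91 120:34/84 122:12/84 124:9/86 126:9/87 128:13/94
0.0
90:147/113 92:147/112 94:146/112 96:144/112 98:144/111 100:144/112 102:144/112 104:143/114 106:145/117 108:144/117 110:131/106 112:93/93 114:43/85 116:12/83 118:8/85 120:10/86 122:13/91 124:14/111 126:11/155 128:10/194
```

Run:
```python
from h import *
plan([.5580,.0260,.0978,-101.5],[(.553,-.12,.15,-145),(.5474,-.2592,.10,172.9),(.5474,-.2592,.045,172.9)])
```

```text
[ 5.53e-01 -1.20e-01  1.50e-01 -1.45e+02] dp [144. -24. -52.] roll 0.759 mm 155
[ 5.474e-01 -2.592e-01  1.000e-01  1.729e+02] dp [  84. -111.   50.] roll 0.735 mm 148
[ 5.474e-01 -2.592e-01  4.500e-02  1.729e+02] dp [ 0.  0. 55.] roll -0.0 mm 55
```

Emit:
send_rows:
  steps:
    - {"dp":[29,-5,-20],"roll":0.15,"jaw":0}
    - {"dp":[58,-10,-40],"roll":0.3,"jaw":0}
    - {"dp":[87,-15,-52],"roll":0.46,"jaw":0}
    - {"dp":[116,-20,-52],"roll":0.61,"jaw":0}
    - {"dp":[144,-24,-52],"roll":0.759,"jaw":0}

```text
time_s: 11.92
tcp_pos: [0.5518, -0.1208, 0.1487]
eef_rot: [179.9, -0.1, -145.3]
contact_force: [1.2, -0.4, 0.4]
gripper_width: 0.0199
gripper_force: 25.0
```

Emit:
send_rows:
  steps:
    - {"dp":[17,-22,10],"roll":0.15,"jaw":0}
    - {"dp":[34,-44,20],"roll":0.3,"jaw":0}
    - {"dp":[51,-66,30],"roll":0.45,"jaw":0}
    - {"dp":[68,-90,40],"roll":0.6,"jaw":0}
    - {"dp":[84,-111,50],"roll":0.735,"jaw":0}

```text
time_s: 12.55
tcp_pos: [0.5466, -0.2599, 0.098]
eef_rot: [180.0, -0.1, 172.6]
contact_force: [0.6, 0.3, 0.2]
gripper_width: 0.0196
gripper_force: 25.0
```

Emit:
send_rows:
  steps:
    - {"dp":[0,0,0],"roll":0,"jaw":0}
    - {"dp":[0,0,20],"roll":0,"jaw":0}
    - {"dp":[0,0,40],"roll":0,"jaw":0}
    - {"dp":[0,0,48],"roll":0,"jaw":0}
    - {"dp":[0,0,48],"roll":0,"jaw":0}

```text
time_s: 13.18
tcp_pos: [0.5471, -0.2586, 0.0511]
eef_rot: [-180.0, -0.1, 173.0]
contact_force: [-0.7, -0.1, -0.8]
gripper_width: 0.0196
gripper_force: 25.0
```

Run:
```python
from plant import r
from h import *
p=cur();plan(p,[(.5474,-.2592,.045,172.9)])
for n in("top","side"):
    c=r.capture(n);az=np.radians(p[3]-180)
    for h,lo,hi in((.016,20,80),(.010,60,130)):
        t,m=axprof(c,p,az,p[2]-.017+h,lo,hi);print(n,h,*[f"{int(a)}:{int(s)}/{int(v)}" for a,(x,s,v) in zip(t,m)][::3])
```

```text
t 13.175 tcp [ 0.5471 -0.2586  0.0511] rot [-1.8000e+02 -8.0000e-02  1.7295e+02] F [-0.7 -0.1 -0.8] w 0.0196 gf 24.995714128017426
[ 5.474e-01 -2.592e-01  4.500e-02  1.729e+02] dp [-0. -1.  6.] roll 0.001 mm 6
top 0.016 20:27/30 23:40/27 26:37/30 29:50/29 32:42/35 35:31/53 38:26/68 41:28/70 44:36/59 47:45/61 50:55/67 53:57/74 56:54/79 59:55/82 62:55/87 65:55/89 68:56/91 71:58/92 74:54/97 77:56/98
top 0.01 60:55/81 63:55/87 66:55/89 69:56/91 72:58/92 75:55/96 78:56/98 81:58/99 84:56/98 87:54/96 90:59/96 93:56/96 96:53/89 99:54/93 102:56/100 105:56/100 108:55/100 111:56/105 114:56/106 117:55/106 120:56/108 123:54/108 126:52/105 129:51/104
side 0.016 20:35/74 23:35/79 26:41/70 29:46/63 32:47/61 35:47/62 38:50/63 41:47/63 44:47/62 47:48/63 50:46/64 53:46/64 56:43/64 59:44/62 62:46/64 65:38/67 68:37/66 71:41/63 74:45/59 77:45/55
side 0.01 60:34/63 63:38/63 66:36/66 69:35/69 72:38/68 75:42/65 78:43/62 81:40/58 84:32/54 87:32/45 90:77/42 93:113/41 96:128/42 99:132/42 102:121/42 105:103/44 108:63/52 111:20/65 114:8/75 117:9/84 120:11/108 123:12/154 126:11/188 129:10/200
```

Run:
```python
from plant import r
from h import *
f=lambda i,x0,x1,y0,y1,k:cv2.resize(i[y0:y1,x0:x1],None,fx=k,fy=k,interpolation=cv2.INTER_CUBIC)
c=r.capture("side");t=r.capture("top");pickle.dump({"side":c,"top":t},open("d5.pkl","wb"))
q=cv2.projectPoints(np.array([[.5471,-.2586,.05]]),c["rvec"],np.array(c["tvec"]),c["K"],None)[0];print(q)
cv2.imwrite("pics/v5.png",np.hstack([f(t["image"],290,390,140,260,4),f(c["image"],220,320,150,270,4)]))
```

```text
[[[287.70717833 191.82034892]]]
```

View pics/v5.png

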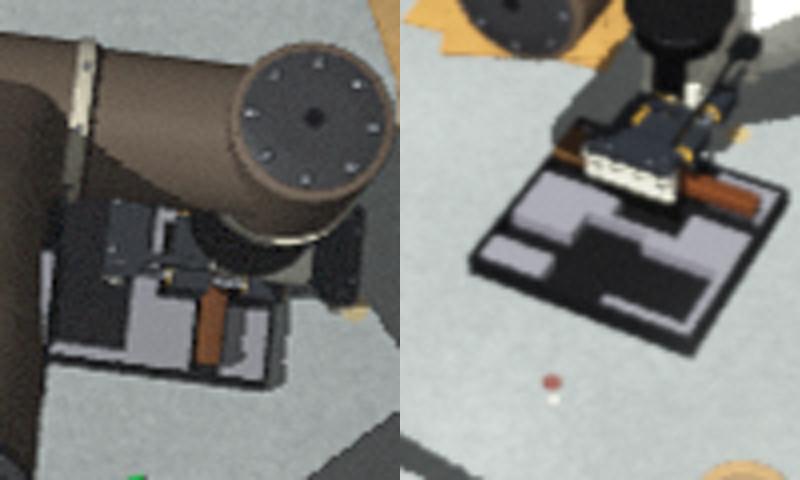

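Run:
```python
from h import *
np.set_printoptions(precision=1,suppress=True)
A=lambda x,y:((x+.5)/4-.5+290,(y+.5)/4-.5+140)
B=lambda x,y:((x-400+.5)/4-.5+220,(y+.5)/4-.5+150)
p=np.array([.5471,-.2586,0]);a=np.radians(-7.05);u=np.array([np.cos(a),np.sin(a)]);v=np.array([-u[1],u[0]])
C=np.array([.5695,-.2116]);b=np.radians(-7.1);X=np.array([np.cos(b),np.sin(b)]);Y=np.array([-X[1],X[0]])
for n,cam,q,h in(("buttL","top",A(197,363),.05),("buttR","top",A(219,365),.05),("L","top",A(202,292),.05),("R","top",A(226,292),.05),("s butt near top","side",B(755,213),.05),("s butt far top","side",B(761,195),.05)):
    w=z(cam,q,h)[:2];d=w-p[:2];e=w-C;print(n,1e3*np.array([d@u,d@v]),"tray",1e3*np.array([e@X,e@Y]))
```

```text
buttL [-81.7   8.9] tray [-98.1 -40.6]
buttR [-81.   -8.9] tray [-97.4 -58.3]
L [-23.4  11.2] tray [-39.8 -38.2]
R [-20.8  -8.1] tray [-37.3 -57.5]
s butt near top [-87.5  17. ] tray [-103.9  -32.4]
s butt far top [-83.1  -5.7] tray [-99.5 -55.2]
```

Emit:
send_rows:
  steps:
    - {"dp":[0,0,8],"roll":0,"jaw":0}
    - {"dp":[0,0,15],"roll":0,"jaw":0}
    - {"dp":[0,0,20],"roll":0,"jaw":0}
    - {"dp":[0,0,24],"roll":0,"jaw":0}
    - {"dp":[0,0,27],"roll":0,"jaw":0}

```text
time_s: 14.0
tcp_pos: [0.5473, -0.259, 0.0242]
eef_rot: [-180.0, -0.0, 172.9]
contact_force: [0.5, -0.7, -0.6]
gripper_width: 0.0196
gripper_force: 25.0
```

Emit:
send_rows:
  steps:
    - {"dp":[0,0,1],"roll":0,"jaw":0}
    - {"dp":[0,0,2],"roll":0,"jaw":0}
    - {"dp":[0,0,2],"roll":0,"jaw":0}

```text
time_s: 14.38
tcp_pos: [0.5474, -0.259, 0.0226]
eef_rot: [-180.0, 0.0, 172.9]
contact_force: [-0.2, -0.5, -1.8]
gripper_width: 0.02
gripper_force: 25.0
```

Emit:
send_rows:
  steps:
    - {"dp":[0,0,1],"roll":0,"jaw":0}
    - {"dp":[0,0,1.5],"roll":0,"jaw":0}
    - {"dp":[0,0,1.5],"roll":0,"jaw":0}
  newtons: 15

```text
time_s: 14.75
tcp_pos: [0.5475, -0.2591, 0.0218]
eef_rot: [-180.0, 0.0, 172.9]
contact_force: [-2.6, 1.8, 5.9]
gripper_width: 0.0198
gripper_force: 15.0
```

Emit:
send_rows:
  steps:
    - {"dp":[0,0,0],"roll":0,"jaw":40}
    - {"dp":[0,0,0],"roll":0,"jaw":40}
    - {"dp":[0,0,0],"roll":0,"jaw":40}
    - {"dp":[0,0,-20],"roll":0,"jaw":40}
    - {"dp":[0,0,-60],"roll":0,"jaw":40}

```text
time_s: 15.38
tcp_pos: [0.546, -0.2588, 0.0799]
eef_rot: [180.0, -0.2, 172.9]
contact_force: [-0.1, 0.0, -0.8]
gripper_width: 0.0347
gripper_force: 0.0
```

Run:
```python
from h import *
cur()
# scraper grip: rack coords (x mm), s ; handle mid h=9
O=np.array([.5353,.3068]);a=np.radians(-14.05);X=np.array([np.cos(a),np.sin(a)]);Y=np.array([-X[1],X[0]])
f=lambda x,y:(O+X*x*1e-3+Y*y*1e-3).round(4)
print("grip",f(-60,-77),"off",f(-60,-150))
```

```text
t 15.375 tcp [ 0.546  -0.2588  0.0799] rot [179.98  -0.24 172.87] F [-0.1  0.  -0.8] w 0.0347 gf 0.0
grip [0.4584 0.2467] off [0.4407 0.1759]
```

Run:
```python
from h import *
plan([.5474,-.2590,.0816,172.9],[(.52,-.09,.19,-145),(.4407,.1459,.13,-101.5),(.4584,.2467,.1,-101.5),(.4584,.2467,.0535,-101.5)])
```

```text
[ 5.20e-01 -9.00e-02  1.90e-01 -1.45e+02] dp [  48.  164. -108.] roll -0.735 mm 203
[   0.4407    0.1459    0.13   -101.5   ] dp [-70. 239.  60.] roll -0.759 mm 256
[ 4.584e-01  2.467e-01  1.000e-01 -1.015e+02] dp [-102.    3.   30.] roll -0.0 mm 107
[ 4.584e-01  2.467e-01  5.350e-02 -1.015e+02] dp [-0.  0. 47.] roll -0.0 mm 47
```

Emit:
send_rows:
  steps:
    - {"dp":[5,15,-50],"roll":-0.05,"jaw":70}
    - {"dp":[15,50,-90],"roll":-0.2,"jaw":70}
    - {"dp":[26,90,-108],"roll":-0.38,"jaw":70}
    - {"dp":[37,128,-108],"roll":-0.56,"jaw":70}
    - {"dp":[48,164,-108],"roll":-0.735,"jaw":70}

```text
time_s: 16.0
tcp_pos: [0.5198, -0.0891, 0.1895]
eef_rot: [-180.0, 0.1, -144.7]
contact_force: [0.4, 0.6, 0.0]
gripper_width: 0.0612
gripper_force: 0.0
```

Emit:
send_rows:
  steps:
    - {"dp":[-14,48,12],"roll":-0.15,"jaw":70}
    - {"dp":[-28,96,24],"roll":-0.3,"jaw":70}
    - {"dp":[-42,144,36],"roll":-0.46,"jaw":70}
    - {"dp":[-56,192,48],"roll":-0.61,"jaw":70}
    - {"dp":[-70,239,60],"roll":-0.759,"jaw":70}

```text
time_s: 16.62
tcp_pos: [0.4396, 0.1471, 0.1289]
eef_rot: [-180.0, 0.0, -101.2]
contact_force: [1.2, 1.2, 0.4]
gripper_width: 0.061
gripper_force: 0.0
```

Emit:
send_rows:
  steps:
    - {"dp":[-30,1,10],"roll":0,"jaw":70}
    - {"dp":[-60,2,20],"roll":0,"jaw":70}
    - {"dp":[-80,3,25],"roll":0,"jaw":70}
    - {"dp":[-95,3,30],"roll":0,"jaw":70}
    - {"dp":[-95,3,30],"roll":0,"jaw":70}

```text
time_s: 17.25
tcp_pos: [0.4564, 0.2396, 0.0987]
eef_rot: [180.0, -0.0, -101.5]
contact_force: [0.3, -0.4, 0.3]
gripper_width: 0.0614
gripper_force: 0.0
```

Run:
```python
from h import *
p=cur();plan(p,[(.4584,.2467,.075,-101.5)])
```

```text
t 17.25 tcp [0.4564 0.2396 0.0987] rot [ 1.7998e+02 -3.0000e-02 -1.0150e+02] F [ 0.3 -0.4  0.3] w 0.0614 gf 0.0
[ 4.584e-01  2.467e-01  7.500e-02 -1.015e+02] dp [-7. -1. 24.] roll 0.0 mm 25
```

Emit:
send_rows:
  steps:
    - {"dp":[-3,0,6],"roll":0,"jaw":70}
    - {"dp":[-6,0,12],"roll":0,"jaw":70}
    - {"dp":[-6,0,18],"roll":0,"jaw":70}
    - {"dp":[-6,0,24],"roll":0,"jaw":70}
    - {"dp":[-6,0,24],"roll":0,"jaw":70}

```text
time_s: 17.88
tcp_pos: [0.4572, 0.2447, 0.0745]
eef_rot: [180.0, -0.1, -101.5]
contact_force: [-0.6, 0.2, -0.0]
gripper_width: 0.0616
gripper_force: 0.0
```

Emit:
send_rows:
  steps:
    - {"dp":[0,0,5],"roll":0,"jaw":70}
    - {"dp":[0,0,10],"roll":0,"jaw":70}
    - {"dp":[0,0,14],"roll":0,"jaw":70}
    - {"dp":[0,0,17],"roll":0,"jaw":70}
    - {"dp":[0,0,17],"roll":0,"jaw":70}

```text
time_s: 18.5
tcp_pos: [0.4574, 0.245, 0.0578]
eef_rot: [180.0, -0.0, -101.5]
contact_force: [-0.1, -0.4, 0.2]
gripper_width: 0.0613
gripper_force: 0.0
```

Emit:
send_rows:
  steps:
    - {"dp":[0,0,1],"roll":0,"jaw":70}
    - {"dp":[0,0,2],"roll":0,"jaw":70}
    - {"dp":[0,0,3],"roll":0,"jaw":70}
    - {"dp":[0,0,4],"roll":0,"jaw":70}
    - {"dp":[0,0,4],"roll":0,"jaw":70}

```text
time_s: 19.12
tcp_pos: [0.4575, 0.2451, 0.054]
eef_rot: [180.0, -0.0, -101.5]
contact_force: [0.0, 0.5, 0.5]
gripper_width: 0.0614
gripper_force: 0.0
```

Emit:
send_rows:
  steps:
    - {"dp":[0,0,1],"roll":0,"jaw":50}
    - {"dp":[0,0,1],"roll":0,"jaw":40}
    - {"dp":[0,0,1],"roll":0,"jaw":10}
    - {"dp":[0,0,1],"roll":0,"jaw":0}
    - {"dp":[0,0,1],"roll":0,"jaw":0}
  newtons: 25

```text
time_s: 19.75
tcp_pos: [0.4575, 0.245, 0.0531]
eef_rot: [180.0, -0.0, -101.5]
contact_force: [1.1, 0.1, 0.6]
gripper_width: 0.0221
gripper_force: 24.8
```

Emit:
send_rows:
  steps:
    - {"dp":[0,0,0],"roll":0,"jaw":0}
    - {"dp":[0,0,0],"roll":0,"jaw":0}
  newtons: 45

```text
time_s: 20.0
tcp_pos: [0.4575, 0.245, 0.0531]
eef_rot: [180.0, -0.0, -101.5]
contact_force: [-0.5, -0.3, 0.2]
gripper_width: 0.0214
gripper_force: 44.8
```

Emit:
send_rows:
  steps:
    - {"dp":[2,0,-4],"roll":0,"jaw":0}
    - {"dp":[7,0,-12],"roll":0,"jaw":0}
    - {"dp":[12,0,-20],"roll":0,"jaw":0}
    - {"dp":[16,0,-28],"roll":0,"jaw":0}
    - {"dp":[16,0,-28],"roll":0,"jaw":0}

```text
time_s: 20.62
tcp_pos: [0.4547, 0.2295, 0.0821]
eef_rot: [-179.9, 0.1, -101.5]
contact_force: [0.9, 0.6, -1.6]
gripper_width: 0.0213
gripper_force: 44.7
```

Emit:
send_rows:
  steps:
    - {"dp":[30,0,0],"roll":0,"jaw":0}
    - {"dp":[65,0,0],"roll":0,"jaw":0}
    - {"dp":[105,0,0],"roll":0,"jaw":0}
    - {"dp":[140,-20,0],"roll":0,"jaw":0}
    - {"dp":[170,-55,0],"roll":0,"jaw":0}

```text
time_s: 21.25
tcp_pos: [0.474, 0.0509, 0.0814]
eef_rot: [-180.0, 0.0, -101.4]
contact_force: [1.3, -0.1, -1.3]
gripper_width: 0.0213
gripper_force: 44.7
```

Emit:
send_rows:
  steps:
    - {"dp":[22,-30,0],"roll":0,"jaw":0}
    - {"dp":[44,-60,0],"roll":0,"jaw":0}
    - {"dp":[67,-86,0],"roll":0,"jaw":0}
    - {"dp":[67,-86,15],"roll":0,"jaw":0}
    - {"dp":[67,-86,30],"roll":0,"jaw":0}

```text
time_s: 21.88
tcp_pos: [0.5445, -0.031, 0.0499]
eef_rot: [180.0, -0.0, -101.6]
contact_force: [0.3, -0.7, -1.0]
gripper_width: 0.0216
gripper_force: 44.7
```

Run:
```python
from h import *
p=cur();plan(p,[(.5475,-.0310,.035,-101.5)])
from plant import r
c=r.capture("side");s=.53;cs=.848
# expected blade edge (159 mm up the axis) if still at 32 deg: print pixel patch check via saturation along the 32-deg axis
hsv=cv2.cvtColor(c["image"],cv2.COLOR_BGR2HSV);a=np.radians(78.5)
for deg in(32,20,0):
    e=np.radians(deg);t=np.arange(20,180,8.);u=np.array([np.cos(a)*np.cos(e),np.sin(a)*np.cos(e),np.sin(e)])
    P=np.array([p[0],p[1],p[2]-.002])+np.outer(t,u)*1e-3
    q=cv2.projectPoints(P,c["rvec"],np.array(c["tvec"]),c["K"],None)[0].reshape(-1,2).round().astype(int)
    print(deg,*[f"{int(k)}:{hsv[y,x,1]}/{hsv[y,x,2]}" for k,(x,y) in zip(t,q)])
```

```text
t 21.875 tcp [ 0.5445 -0.031   0.0499] rot [ 1.7995e+02 -1.0000e-02 -1.0157e+02] F [ 0.3 -0.7 -1. ] w 0.0216 gf 44.737531542778015
[ 5.475e-01 -3.100e-02  3.500e-02 -1.015e+02] dp [-1. -3. 15.] roll -0.001 mm 15
32 20:177/128 28:166/134 36:175/156 44:161/144 52:173/140 60:181/138 68:166/141 76:173/140 84:177/154 92:176/152 100:169/184 108:173/229 116:97/177 124:11/161 132:10/147 140:11/144 148:12/148 156:14/148 164:14/147 172:12/147
20 20:175/140 28:176/146 36:173/140 44:177/140 52:176/145 60:175/143 68:175/149 76:177/199 84:173/232 92:131/209 100:10/146 108:14/146 116:15/149 124:12/149 132:12/176 140:6/228 148:12/217 156:8/214 164:11/214 172:9/216
0 20:174/144 28:172/141 36:166/123 44:152/109 52:130/104 60:18/87 68:12/144 76:14/147 84:12/144 92:11/139 100:7/211 108:8/212 116:7/217 124:11/216 132:10/214 140:11/165 148:12/86 156:9/86 164:11/89 172:9/210
```

Emit:
send_rows:
  steps:
    - {"dp":[0,0,6],"roll":0,"jaw":0}
    - {"dp":[0,0,11],"roll":0,"jaw":0}
    - {"dp":[0,0,14],"roll":0,"jaw":0}
    - {"dp":[0,0,15],"roll":0,"jaw":0}
    - {"dp":[0,0,15],"roll":0,"jaw":0}

```text
time_s: 22.55
tcp_pos: [0.5453, -0.0309, 0.0362]
eef_rot: [-180.0, 0.0, -101.5]
contact_force: [0.4, 0.3, -1.1]
gripper_width: 0.0217
gripper_force: 44.7
```

Emit:
send_rows:
  steps:
    - {"dp":[0,0,1],"roll":0,"jaw":0}
    - {"dp":[0,0,3],"roll":0,"jaw":0}
    - {"dp":[0,0,5],"roll":0,"jaw":0}
    - {"dp":[0,0,7],"roll":0,"jaw":0}
    - {"dp":[0,0,8],"roll":0,"jaw":0}
  newtons: 12

```text
time_s: 23.18
tcp_pos: [0.5461, -0.0301, 0.0287]
eef_rot: [-179.9, 0.1, -101.5]
contact_force: [-2.5, 6.6, 7.3]
gripper_width: 0.0218
gripper_force: 12.0
```

Emit:
send_rows:
  steps:
    - {"dp":[0,0,1],"roll":0,"jaw":0}
    - {"dp":[0,0,3],"roll":0,"jaw":0}
    - {"dp":[0,0,5],"roll":0,"jaw":0}
    - {"dp":[0,0,6],"roll":0,"jaw":0}
    - {"dp":[0,0,7],"roll":0,"jaw":0}
  newtons: 8

```text
time_s: 23.8
tcp_pos: [0.5451, -0.0311, 0.0209]
eef_rot: [180.0, -0.0, -101.5]
contact_force: [-0.9, -1.3, 0.5]
gripper_width: 0.0221
gripper_force: 8.0
```

Run:
```python
from h import *
p=cur()
from plant import r
c=r.capture("side")
for h,lo,hi in((.018,80,125),(.004,100,180)):
    t,m=axprof(c,p,np.radians(78.5),h,lo,hi);print(h,*[f"{int(a)}:{int(s)}/{int(v)}" for a,(x,s,v) in zip(t,m)][::2])
```

```text
t 23.8 tcp [ 0.5451 -0.0311  0.0209] rot [ 1.7998e+02 -1.0000e-02 -1.0152e+02] F [-0.9 -1.3  0.5] w 0.0221 gf 8.000260591506958
0.018 80:165/213 82:166/213 84:167/215 86:168/221 88:168/226 90:170/229 92:168/226 94:167/221 96:167/217 98:166/215 100:164/218 102:161/221 104:156/214 106:141/198 108:112/185 110:70/184 112:29/194 114:11/210 116:9/221 118:10/226 120:10/227 122:10/225 124:10/218
0.004 100:154/187 102:113/182 104:54/188 106:17/202 108:8/216 110:9/224 112:10/225 114:10/224 116:11/210 118:12/180 120:12/143 122:12/115 124:13/99 126:12/94 128:11/93 130:11/93 132:12/93 134:11/93 136:10/93 138:11/95 140:12/102 142:12/129 144:12/173 146:11/206 148:10/221 150:9/225 152:9/226 154:9/227 156:9/226 158:9/226 160:9/225 162:9/220 164:8/211 166:5/212 168:2/229 170:1/243 172:0/248 174:0/250 176:0/250 178:0/250
```

Emit:
send_rows:
  steps:
    - {"dp":[0,0,1],"roll":0,"jaw":0}
    - {"dp":[0,0,1],"roll":0,"jaw":0}
    - {"dp":[0,0,1],"roll":0,"jaw":60}
    - {"dp":[0,0,1],"roll":0,"jaw":60}
    - {"dp":[0,0,1],"roll":0,"jaw":60}

```text
time_s: 24.48
tcp_pos: [0.5453, -0.0309, 0.0201]
eef_rot: [-180.0, 0.0, -101.5]
contact_force: [0.3, -0.1, 0.1]
gripper_width: 0.0464
gripper_force: 0.0
```

Emit:
send_rows:
  steps:
    - {"dp":[0,0,-30],"roll":0,"jaw":60}
    - {"dp":[-30,0,-30],"roll":0,"jaw":60}
    - {"dp":[-58,0,-30],"roll":0,"jaw":60}
    - {"dp":[-58,0,-15],"roll":0,"jaw":60}
    - {"dp":[-58,0,-5],"roll":0,"jaw":60}

```text
time_s: 25.1
tcp_pos: [0.556, 0.0257, 0.024]
eef_rot: [179.9, -0.0, -101.5]
contact_force: [-0.8, -0.4, 1.1]
gripper_width: 0.0524
gripper_force: 0.0
```

Emit:
send_rows:
  steps:
    - {"dp":[0,0,4],"roll":0,"jaw":60}
    - {"dp":[0,0,8],"roll":0,"jaw":60}
    - {"dp":[0,0,8],"roll":0,"jaw":60}

```text
time_s: 25.48
tcp_pos: [0.5566, 0.0255, 0.0168]
eef_rot: [180.0, -0.0, -101.5]
contact_force: [-0.6, -1.1, 0.7]
gripper_width: 0.0524
gripper_force: 0.0
```

Emit:
send_rows:
  steps:
    - {"dp":[0,0,0],"roll":0,"jaw":0}
    - {"dp":[0,0,0],"roll":0,"jaw":0}
    - {"dp":[0,0,0],"roll":0,"jaw":0}
    - {"dp":[0,0,0],"roll":0,"jaw":0}
  newtons: 30

```text
time_s: 25.98
tcp_pos: [0.5568, 0.026, 0.0172]
eef_rot: [-180.0, 0.0, -101.5]
contact_force: [-0.2, -0.7, 0.3]
gripper_width: 0.0215
gripper_force: 30.0
```

Run:
```python
from h import *
p=cur()
from plant import r
c=r.capture("side")
for h,lo,hi in((.018,25,70),(.004,30,60),(.0,90,115)):
    t,m=axprof(c,p,np.radians(78.5),h,lo,hi);print(h,*[f"{int(a)}:{int(s)}/{int(v)}" for a,(x,s,v) in zip(t,m)][::2])
```

```text
t 25.975 tcp [0.5568 0.026  0.0172] rot [-1.7999e+02  1.0000e-02 -1.0151e+02] F [-0.2 -0.7  0.3] w 0.0215 gf 29.99995619058609
0.018 25:168/207 27:168/216 29:168/223 31:171/228 33:171/227 35:169/223 37:168/218 39:164/215 41:165/216 43:163/220 45:159/219 47:148/206 49:125/191 51:92/181 53:48/186 55:18/201 57:9/216 59:9/224 61:9/227 63:10/227 65:10/222 67:11/205 69:12/167
0.004 30:175/215 32:174/216 34:174/220 36:173/222 38:172/217 40:169/203 42:153/188 44:108/184 46:51/192 48:14/205 50:7/217 52:9/224 54:10/225 56:10/223 58:11/207
0.0 90:10/226 92:9/227 94:10/227 96:9/228 98:9/230 100:8/232 102:8/224 104:7/211 106:5/213 108:2/232 110:0/244 112:0/248 114:0/250
```

Run:
```python
from h import *
plan([.5566,.0255,.0170,-101.5],[(.5566,.0255,.12,-101.5),(.575,-.075,.14,-54),(.5911,-.1639,.10,-7.1)])
```

```text
[ 5.566e-01  2.550e-02  1.200e-01 -1.015e+02] dp [  -0.    0. -103.] roll -0.0 mm 103
[  0.575  -0.075   0.14  -54.   ] dp [ 95. -38. -20.] roll -0.829 mm 104
[ 0.5911 -0.1639  0.1    -7.1   ] dp [81. 39. 40.] roll -0.819 mm 99
```

Emit:
send_rows:
  steps:
    - {"dp":[0,0,-10],"roll":0,"jaw":0}
    - {"dp":[0,0,-30],"roll":0,"jaw":0}
    - {"dp":[0,0,-60],"roll":0,"jaw":0}
    - {"dp":[0,0,-90],"roll":0,"jaw":0}
    - {"dp":[0,0,-103],"roll":0,"jaw":0}

```text
time_s: 26.65
tcp_pos: [0.5575, 0.0262, 0.1222]
eef_rot: [-179.9, 0.1, -101.5]
contact_force: [0.1, 0.3, -1.7]
gripper_width: 0.0219
gripper_force: 30.0
```

Emit:
send_rows:
  steps:
    - {"dp":[19,-8,-4],"roll":-0.16,"jaw":0}
    - {"dp":[38,-15,-8],"roll":-0.33,"jaw":0}
    - {"dp":[57,-23,-12],"roll":-0.5,"jaw":0}
    - {"dp":[76,-30,-16],"roll":-0.66,"jaw":0}
    - {"dp":[95,-38,-20],"roll":-0.829,"jaw":0}

```text
time_s: 27.28
tcp_pos: [0.5745, -0.0754, 0.1396]
eef_rot: [179.9, 0.0, -53.7]
contact_force: [0.9, 0.2, -0.5]
gripper_width: 0.022
gripper_force: 30.0
```

Emit:
send_rows:
  steps:
    - {"dp":[16,8,8],"roll":-0.16,"jaw":0}
    - {"dp":[32,16,16],"roll":-0.33,"jaw":0}
    - {"dp":[48,23,24],"roll":-0.5,"jaw":0}
    - {"dp":[65,31,32],"roll":-0.66,"jaw":0}
    - {"dp":[81,39,40],"roll":-0.819,"jaw":0}

```text
time_s: 27.9
tcp_pos: [0.5906, -0.1638, 0.0991]
eef_rot: [-180.0, 0.1, -6.8]
contact_force: [0.1, -0.8, -1.0]
gripper_width: 0.0218
gripper_force: 30.0
```

Emit:
send_rows:
  steps:
    - {"dp":[0,0,0],"roll":0,"jaw":0}
    - {"dp":[0,0,25],"roll":0,"jaw":0}
    - {"dp":[0,0,45],"roll":0,"jaw":0}
    - {"dp":[0,0,52],"roll":0,"jaw":0}
    - {"dp":[0,0,52],"roll":0,"jaw":0}

```text
time_s: 28.52
tcp_pos: [0.5909, -0.1629, 0.048]
eef_rot: [180.0, 0.0, -7.1]
contact_force: [0.3, 1.6, -1.3]
gripper_width: 0.0216
gripper_force: 30.0
```

Run:
```python
from plant import r
from h import *
p=cur();plan(p,[(.5911,-.1639,.045,-7.1)])
f=lambda i,x0,x1,y0,y1,k:cv2.resize(i[y0:y1,x0:x1],None,fx=k,fy=k,interpolation=cv2.INTER_CUBIC)
c=r.capture("side");t=r.capture("top")
cv2.imwrite("pics/v6.png",np.hstack([f(t["image"],280,380,140,260,4),f(c["image"],220,320,150,270,4)]))
```

```text
t 28.525 tcp [ 0.5909 -0.1629  0.048 ] rot [ 1.7999e+02  4.0000e-02 -7.1400e+00] F [ 0.3  1.6 -1.3] w 0.0216 gf 29.998835027217865
[ 0.5911 -0.1639  0.045  -7.1   ] dp [0. 1. 3.] roll -0.001 mm 3
```

View pics/v6.png

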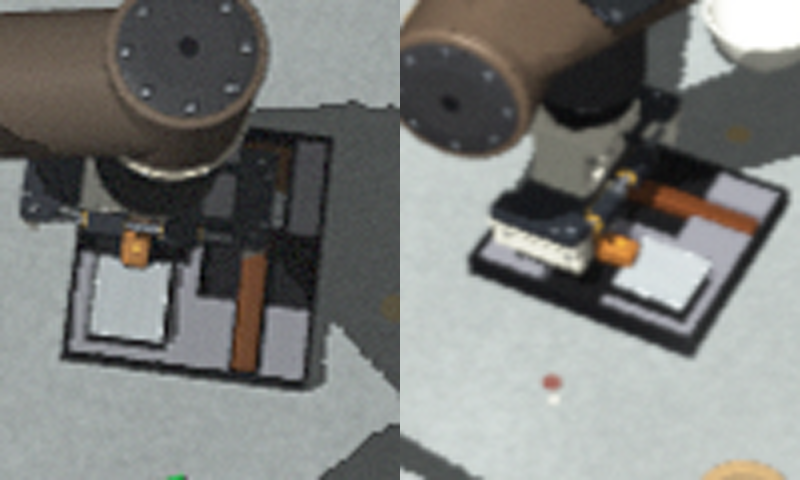

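Run:
```python
from h import *
np.set_printoptions(precision=1,suppress=True)
A=lambda x,y:((x+.5)/4-.5+280,(y+.5)/4-.5+140)
C=np.array([.5695,-.2116]);b=np.radians(-7.1);X=np.array([np.cos(b),np.sin(b)]);Y=np.array([-X[1],X[0]])
for n,q,h in(("tipL",(89,334),.035),("tipR",(166,346),.035),("backR",(173,263),.035),("backL",(99,255),.035),("brush butt L",(232,371),.02),("brush buttR",(258,373),.02)):
    e=z("top",A(*q),h)[:2]-C;print(n,1e3*np.array([e@X,e@Y]))
```

```text
tipL [-88.   80.1]
tipR [-89.5  16.7]
backR [-20.2  19.1]
backL [-21.6  80.2]
brush butt L [-100.4  -40.3]
brush buttR [-99.3 -61.6]
```

Emit:
send_rows:
  steps:
    - {"dp":[1,0,7],"roll":0,"jaw":0}
    - {"dp":[1,0,13],"roll":0,"jaw":0}
    - {"dp":[1,0,18],"roll":0,"jaw":0}
    - {"dp":[1,0,22],"roll":0,"jaw":0}
    - {"dp":[1,0,24],"roll":0,"jaw":0}

```text
time_s: 29.25
tcp_pos: [0.5919, -0.1634, 0.0236]
eef_rot: [180.0, 0.0, -7.1]
contact_force: [-0.2, -0.1, -0.6]
gripper_width: 0.0218
gripper_force: 30.0
```

Emit:
send_rows:
  steps:
    - {"dp":[0,0,1],"roll":0,"jaw":0}
    - {"dp":[0,0,2],"roll":0,"jaw":0}
    - {"dp":[0,0,2],"roll":0,"jaw":0}
  newtons: 15

```text
time_s: 29.62
tcp_pos: [0.5921, -0.1633, 0.0221]
eef_rot: [-180.0, -0.0, -7.1]
contact_force: [0.4, -0.8, -1.6]
gripper_width: 0.0217
gripper_force: 15.0
```

Emit:
send_rows:
  steps:
    - {"dp":[0,0,1],"roll":0,"jaw":0}
    - {"dp":[0,0,1],"roll":0,"jaw":0}
    - {"dp":[0,0,1],"roll":0,"jaw":0}

```text
time_s: 30.0
tcp_pos: [0.5922, -0.1634, 0.0213]
eef_rot: [-180.0, -0.0, -7.1]
contact_force: [0.0, -0.5, 0.6]
gripper_width: 0.0217
gripper_force: 15.0
```

Emit:
send_rows:
  steps:
    - {"dp":[0,0,0],"roll":0,"jaw":42}
    - {"dp":[0,0,0],"roll":0,"jaw":42}
    - {"dp":[0,0,0],"roll":0,"jaw":42}
    - {"dp":[0,0,-20],"roll":0,"jaw":42}
    - {"dp":[0,0,-60],"roll":0,"jaw":42}

```text
time_s: 30.62
tcp_pos: [0.5907, -0.1633, 0.08]
eef_rot: [180.0, 0.2, -7.1]
contact_force: [0.4, -0.3, 0.5]
gripper_width: 0.0371
gripper_force: 0.0
```

Emit:
send_rows:
  steps:
    - {"dp":[0,30,-60],"roll":0,"jaw":42}
    - {"dp":[0,60,-100],"roll":0,"jaw":42}
    - {"dp":[0,-90,-130],"roll":0,"jaw":42}
    - {"dp":[0,-150,-130],"roll":0,"jaw":42}
    - {"dp":[0,-210,-130],"roll":0,"jaw":42}

```text
time_s: 31.25
tcp_pos: [0.6077, -0.0374, 0.2059]
eef_rot: [-180.0, -0.1, -7.2]
contact_force: [1.3, 0.4, -0.9]
gripper_width: 0.0363
gripper_force: 0.0
```

Run:
```python
from plant import r
from h import *
np.set_printoptions(precision=1,suppress=True)
cur();C=np.array([.5695,-.2116]);b=np.radians(-7.1);X=np.array([np.cos(b),np.sin(b)]);Y=np.array([-X[1],X[0]])
for n in("top","side"):
    c=r.capture(n);cv2.imwrite(f"pics/end_{n}.png",c["image"]);D[n]=c
    hsv=cv2.cvtColor(c["image"],cv2.COLOR_BGR2HSV)
    m=((hsv[...,1]>90)&(hsv[...,2]>40)).astype(np.uint8)
    for nm,o,hh in(("scr handle",(2.5-32*-1*0+30,50),.022),("br handle",(-35,-50),.020)):
        P=np.append(C+(X*o[0]+Y*o[1])*1e-3,hh);q=cv2.projectPoints(P[None],c["rvec"],np.array(c["tvec"]),c["K"],None)[0].ravel()
        k,l,s,_=cv2.connectedComponentsWithStats(m);x,y=q.round().astype(int);i=l[y,x]
        if not i:print(n,nm,"no mask at",q,hsv[y,x]);continue
        ys,xs=np.where(l==i);W=np.array([z(n,(a,d),hh)[:2]-C for a,d in zip(xs,ys)])*1e3
        T=np.c_[W@X,W@Y];rc=cv2.minAreaRect(T.astype(np.float32))
        print(n,nm,"area",s[i,4],"x",T[:,0].min(),T[:,0].max(),"y",T[:,1].min(),T[:,1].max(),rc)
    for y in(50,):
        t=np.arange(-100,100,4);P=np.array([np.append(C+(X*a+Y*y)*1e-3,.01) for a in t]);q=cv2.projectPoints(P,c["rvec"],np.array(c["tvec"]),c["K"],None)[0].reshape(-1,2).round().astype(int)
        print(n,*[f"{a}:{hsv[v,u,1]}/{hsv[v,u,2]}" for a,(u,v) in zip(t,q)])
```

```text
t 31.25 tcp [ 0.6 -0.   0.2] rot [-180.    -0.1   -7.2] F [ 1.3  0.4 -0.9] w 0.0363 gf 0.0
top scr handle area 254 x -28.14431428267575 97.59808398238361 y 39.82368889484638 64.2085228901467 ((34.72760772705078, 52.02322769165039), (125.7317123413086, 24.375741958618164), 0.07306789606809616)
top br handle area 228 x -98.60920282771738 24.83391811320976 y -59.10251962371765 -37.52825612580946 ((-36.88133239746094, -48.125511169433594), (21.495845794677734, 123.48772430419922), 89.73004913330078)
top -100:17/45 -96:13/139 -92:14/151 -88:13/78 -84:14/179 -80:13/179 -76:13/182 -72:16/178 -68:13/180 -64:13/179 -60:10/179 -56:10/178 -52:14/179 -48:13/174 -44:17/179 -40:17/177 -36:11/178 -32:15/182 -28:16/111 -24:140/146 -20:148/165 -16:154/184 -12:161/216 -8:150/173 -4:141/166 0:149/163 4:148/162 8:148/167 12:146/166 16:145/169 20:146/164 24:145/163 28:143/171 32:148/165 36:160/215 40:149/120 44:140/73 48:132/83 52:134/82 56:137/80 60:132/83 64:145/79 68:117/85 72:149/77 76:134/95 80:141/87 84:126/83 88:124/80 92:134/84 96:125/88
side scr handle area 244 x -33.69931546008676 94.6330827550
[... 186 characters left out ...]
9538 21.34874583730283 y -58.149099297321584 -23.313283613524813 ((-40.44770050048828, -41.91694259643555), (122.79917907714844, 33.81896209716797), 7.552358627319336)
side -100:13/95 -96:14/159 -92:11/184 -88:12/199 -84:7/229 -80:7/230 -76:8/229 -72:7/229 -68:7/228 -64:7/229 -60:7/230 -56:7/229 -52:10/230 -48:11/228 -44:9/228 -40:9/229 -36:9/227 -32:13/182 -28:96/149 -24:179/202 -20:178/224 -16:177/230 -12:179/228 -8:175/227 -4:174/230 0:176/227 4:173/232 8:175/226 12:178/225 16:175/227 20:178/223 24:175/224 28:174/226 32:176/228 36:174/227 40:176/162 44:180/184 48:177/153 52:168/91 56:172/89 60:167/87 64:178/86 68:175/89 72:174/88 76:174/88 80:169/89 84:177/88 88:182/87 92:174/88 96:171/88
```

```bash
python3 -c "
from plant import r
print(r.close_job())"
```

```text
the job is handed in; nothing more can be done
None
```

I laid the brush and the scraper in their own tray compartments, head and blade at the right ends, and handed the job in at about 31 s. The last camera check put both within about 3 mm of place and lying flat, the jar, tape roll and bowl were not touched, and no verdict was returned.

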